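Hang the bur rack on both hooks of the stand

ROBOT

A 6-joint arm with a two-finger parallel gripper is mounted at the origin on a cart in front of the work surface, level with it; the furniture and walls round the work are solid. World frame = base frame: x ahead of the robot, y to its left, z up, the work surface at z = 0. Lengths are in m, angles in degrees, forces in N, time in s.
With the tool pointing down it reaches from about 0.4 to 0.825 m from the base axis. Payload 7 kg.
Tool frame: the origin (TCP) lies at the very end of the fingers, on their centre line; the grasp point (between the pads) lies 19 mm behind it (ctrl.tcp_to_grasp is the distance from the TCP to the grasp point, in m); z points along the fingers, y is the direction in which the jaws open and shut (so a half turn about z gives the same grasp; the last joint's range is limited). The gripper opens to 88 mm and grips with 3 to 60 N. Pads are 19 mm wide; open, the fingers measure 130 mm over their backs; the gripper's body (78 mm by 193 mm) begins 47 mm behind the grasp point.
Start: joints at [-47.435, 20.546, 0.682, 0, -70.136, -16.507], TCP at [0.296, -0.606, 0.227] pointing down, gripper open.
Joint ranges: [-176.03, 176.03], [-82.01, 121.73], [-58.28, 71.71], [-173.87, 95.51], [-174.79, -0.11], [-173.66, 173.66]. Speed limits (degrees/s): [136.94, 136.94, 172.46, 180, 180, 180].

INTERFACE

Orientations are given as [roll, pitch, yaw] about the fixed x, y, z axes, in that order (R = Rz(yaw) Ry(pitch) Rx(roll)).
In Python, from plant import ctrl gives the robot as it stands.
- The arm moves only by the tool jog_arm, never from a script. Its argument "commands" is a list of rows, each an object of numbers: "x", "y", "z": the shift along the tool's x, y, z in cm; "roll": the turn about the tool's z in rad. In form: [{"x": .., "y": .., "z": .., "roll": ..}, ...]. A call has 1 to 12 rows; each row shifts and turns the commanded pose from where the row before left it, along the tool's axes as they then stand; what a row does not reach is not made up. A row lasts 1/10 s, in which the tool goes at most 50 mm and 8.59 degrees, less where a joint would pass 70% of its speed; a pose out of reach is approached as far as the arm can. A call is refused whole if a number of a shift passes 5 or a number of a turn 0.15, either way. A call with a gripper value outside its range is refused whole. "gripper" is the finger opening in cm, from 0 to 8.76, set as the call begins (left out, the last holds). The fingers move at their own pace and stop on an object; the grip force is fixed at half the most. Time passes only in rows, so rows that do not move let the fingers close. It gives the time, the measured TCP pose, the force and the opening at its end, in the units of the state.
- ctrl.get_obs(): the state, without advancing time (a new reading comes with each control period).
- ctrl.snapshot(name): name is "side" or "top"; returns a dict with "image" (420x560x3 uint8, red, green, blue), "mtx" (3x3 intrinsics, pixels), "position" and "orientation" of the camera in the world. Camera axes: x right, y up, looking along -z (the intrinsics and any distortion apply to the point x, -y, -z); pixel columns grow to the right and rows downward; lengths in m; the calibration is good to about 2 mm. A picture is of the moment at which its call begins. There is no depth.
- ctrl.close_job(): hands the job in, once; it reports no verdict.
Trained networks look in the newest picture that a camera, given by its name, has taken for a name from the list of things; names that differ only in an ending like _2 or _b are one class to them, and where a whole thing is asked for, a point or a joint stands for the part that bears it (a point fixed in the world has none). Each returns a list of dicts, best first, with "confidence" (0 to 1); they miss things now and then, are a little off and sometimes report something else, mostly with a low value. They report only what shows in the picture. A call takes as long as a camera call.
- ctrl.search_frame(camera, query): "position" ([column, row] as shares, 0 to 1, of the picture: columns of its width, rows of its height, amid what is visible of it).
- ctrl.regions_of(camera, query): "mask" (420x560 bool, what is visible of it) and "position" ([column, row] as shares, 0 to 1, of the picture: columns of its width, rows of its height, amid what is visible of it).
The state is a dict: "clock": time; "joint_pos": joint angles; "qvel": joint speeds; "tau": joint torques, N m; "tool_pos": TCP position; "orientation": TCP orientation; "force": force on the tool from outside, world axes, zero at the start; "moment": the same for the moment, N m; "opening": finger opening in m.
Only numpy, scipy, OpenCV 4.12 (cv2) and the standard library are available. Lean on these libraries where they do the work, as an engineer would, in place of code of your own. Each camera call takes 0.05 s, during which the arm holds its last target.

TASK

Pick up the wire rack by its wooden grip and hang its top rod on both hooks of the stand. Press it down gently past the spring catches until it is fully home in both hooks, check that both sides have seated while you still hold it, then let go. Never force it, and leave the other things on the bench alone.

Things in the scene. Friction and masses are not known exactly. Their poses are not given: they have to be found in the camera images.
- rack_grip (a point): Centre of the rack's wooden grip bar, 12 (x) x 64 (y) x 22 (z) mm. It is 45 mm straight above the axis of the rack's top rod and 130 mm above the underside of its feet. Axes: x through the frame (the thin way), y along the rod, z up.
- bur_rack: Loose upright wire rack, about 0.32 kg; origin between its feet, underside; axes as rack_grip. Top rod: steel, 8 mm thick, 184 mm long, a 13 mm knob at each end (y = +-92 mm). Uprights 8 mm thick at y = +-56 mm, feet 46 mm long in x. Same both ways round. It hangs by the rod, each hook between an upright and an end knob.
- stand: Fixed hook stand; origin at its foot midway between the hooks, on the bench; z up, +y along the pair of hooks, -x its front. Base 85 x 180 x 12 mm; two posts 12 mm thick, 190 mm tall, at x = +25, y = +-75 mm carry a bar with two level hooks, 14 mm wide, at y = +-75 mm. The bar's height was set by hand and is NOT measured: find it by touch or sight.
- lowest_seat (a point): Point of the stand midway between the hooks (stand x = -14, z = 130 mm): where the middle of a seated rod would lie at the lowest setting of the bar; the real seat is 0 to 40 mm above it. Slots are open upward, 12 mm wide (x = -20 to -8 mm), rod axis x -16 to -12 when seated; flared lips reach 28 mm above the seated axis. The slot floor is rigid.
- pin_left (a joint): Tell-tale pin in the floor of the left (stand +y) hook: 0 = up, hook empty; 0.004 m = fully down under a seated rod (seated: over 0.003). Both hooks also have a spring catch 7 mm above the seated axis: the rack's weight alone does not pass the catches, pressing with about 5 to 13 N in all does. 20 N is plenty at the floor; over 45 N on the stand is forcing it.
- pin_right (a joint): The same pin for the right (stand -y) hook.
- flux_tin: Bystander: round tin, 57 mm wide, 30 mm high; origin at the centre of its underside.
- matchbox: Bystander: matchbox 46 x 59 x 15 mm; origin at the centre of its underside.
- copper_beaker: Bystander: copper beaker 60 mm wide, 62 mm high; origin at its underside.
- eraser: Bystander: eraser 33 x 41 x 11 mm; origin at its underside.
- brass_bowl: Bystander: brass bowl 72 mm wide, 36 mm high; origin at its underside.
- cork_die: Bystander: cork cube 24 x 26 x 22 mm; origin at its underside.

How it is judged (in metres and radians):
On the way, in this order (a step that is already met when the one before it is completed fails the run):
1. the rack is lifted clear of the bench in the gripper (height (world z) of rack_grip above 0.155 m and contact force between the fingers and bur_rack above 1 N), for 0.2 s.
2. both tell-tale pins are down while the rack is still held (value of joint each of pin_left, pin_right above 0.003 m and contact force between the fingers and bur_rack above 1 N), for 0.3 s.
At the end, for the whole second after the job is handed in: The rack hangs at rest by its rod in both hooks, both tell-tale pins pressed more than 3 mm, centred on the stand within 12 mm, its rod along the hooks within 0.06 rad, upright within 0.15 rad, feet clear of the bench, and released (value of joint each of pin_left, pin_right above 0.003 m and y of rack_grip in the frame of stand between -0.012 and 0.012 m and angle between rack_grip's own z axis and vertical below 0.15 rad and angle between the y axis of rack_grip and the y axis of stand, either way round below 0.06 rad and height (world z) of bur_rack above 0.025 m and contact force between the fingers and bur_rack below 0.1 N and linear speed of bur_rack below 0.02 m/s); the robot touches nothing.
It fails at once if the rack is forced against the stand with more than 45 N (contact force between bur_rack and stand above 45 N).
It fails at once if the arm or fingers push the stand with more than 45 N (contact force between the arm and stand above 45 N).
It fails at once if a bystander is moved more than 20 mm (distance of any of flux_tin, matchbox, copper_beaker, eraser, brass_bowl, cork_die from where it was at the start of the episode above 0.02 m).
It also fails if it takes over 48 s, if anything falls off the work surface, if the arm or the gripper's body presses on something with over 40 N, if the wrist force passes 120 N, or if a joint passes its speed limit or range.

## Working session

There is one attempt and no reset: what is moved stays moved. The work goes in short steps, Python scripts to look and compute and a tool call to move; the robot and the scene stay as the last step left them, time stands still between calls to the robot, and variables do not carry over. Pictures are saved under pics/ and viewed, and the job is handed in when it is done.

Besides the shell and the picture viewer there is one more tool, called after "Call:" by a JSON object that holds its "api" and its "payload", one argument or row to a line. jog_arm: Moves the arm, as the interface text tells. Its arguments: {"type":"object","properties":{"commands":{"type":"array"},"gripper":{"type":"number"}},"required":["commands"]}

```bash
mkdir -p pics; ls; cat > h.py <<'E'
import numpy as np, cv2
from plant import ctrl
from scipy.spatial.transform import Rotation as R
def snap(n,f):
    s=ctrl.snapshot(n); cv2.imwrite(f,s['image'][:,:,::-1]); return s
def Rm(s):
    o=np.array(s['orientation'],float)
    if o.shape==(3,3): return o
    if o.size==4: return R.from_quat(o).as_matrix()
    return R.from_euler('xyz',o,degrees=True).as_matrix()
def ray(s,px):
    K=np.array(s['mtx']); d=np.linalg.inv(K)@[px[0],px[1],1]
    return np.array(s['position']),Rm(s)@[d[0],-d[1],-d[2]]
def onz(s,px,z):
    p,d=ray(s,px); return p+d*(z-p[2])/d[2]
def proj(s,P):
    c=Rm(s).T@(np.array(P)-s['position']); u=np.array(s['mtx'])@[c[0],-c[1],-c[2]]; return u[:2]/u[2]
E
python3 - <<'E'
from h import *
import pickle
for n in('side','top'):
    s=snap(n,f'pics/{n}0.png'); pickle.dump(s,open(n+'0.pkl','wb'))
    print(n,{k:v for k,v in s.items() if k!='image'})
    for q in ['rack_grip','bur_rack','stand','pin_left','pin_right','flux_tin','matchbox','copper_beaker','eraser','brass_bowl','cork_die']:
        r=ctrl.search_frame(n,q); print(q,[(np.round(np.array(a['position'])*[560,420],1),round(a['confidence'],2)) for a in r[:2]])
print(ctrl.get_obs())
E
```

```text
pics
side {'mtx': array([[523.24692466,   0.        , 275.61620248],
       [  0.        , 523.24692466, 208.05496676],
       [  0.        ,   0.        ,   1.        ]]), 'position': array([-0.28190692, -0.33075778,  1.19538927]), 'orientation': array([ 37.16207173,   0.4545625 , -77.91579417])}
rack_grip [(array([274.8, 219.6]), 0.77)]
bur_rack [(array([273.6, 216.3]), 0.73)]
stand [(array([203.7, 222.5]), 0.62), (array([275.2, 219.2]), 0.24)]
pin_left []
pin_right []
flux_tin [(array([313.4, 207.6]), 0.84)]
matchbox [(array([374.7, 255.2]), 0.73)]
copper_beaker []
eraser []
brass_bowl [(array([401.6, 294.6]), 0.81)]
cork_die [(array([226.4, 247.3]), 0.64), (array([203.8, 221.2]), 0.54)]
top {'mtx': array([[505.02933401,   0.        , 273.11524344],
       [  0.        , 505.02933401, 211.03093847],
       [  0.        ,   0.        ,   1.        ]]), 'position': array([ 0.22580133, -0.16195291,  1.40255763]), 'orientation': array([ 12.13366179,   0.23896621, -90.28302556])}
rack_grip [(array([270.3, 202.9]), 0.8)]
bur_rack [(array([268.4, 202.2]), 0.9)]
stand [(array([178.3, 214.
[... 274 characters left out ...]
, 239.1]), 0.54), (array([268.9, 204.5]), 0.19)]
{'clock': 1.2, 'joint_pos': array([-4.74343309e+01,  2.05445622e+01,  6.80306181e-01, -1.56389024e-03,
       -7.01355023e+01, -1.65065447e+01]), 'qvel': array([-0.09030449,  0.07555674,  0.0858058 ,  0.02582857,  0.100824  ,
       -0.01745544]), 'tau': array([ 5.79945095e-05, -5.82393479e+01,  2.93309391e+01,  7.00278506e+00,
        1.24359215e-02, -1.34976472e-05]), 'tool_pos': array([ 0.2964931 , -0.60635293,  0.22656405]), 'orientation': array([ 1.79999814e+02,  1.47889287e-03, -1.53941407e+02]), 'force': array([-0.55613085,  0.46235259, -0.74514533]), 'moment': array([0.03724877, 0.01787359, 0.02272926]), 'opening': 0.08780881311447498}
```

View pics/side0.png

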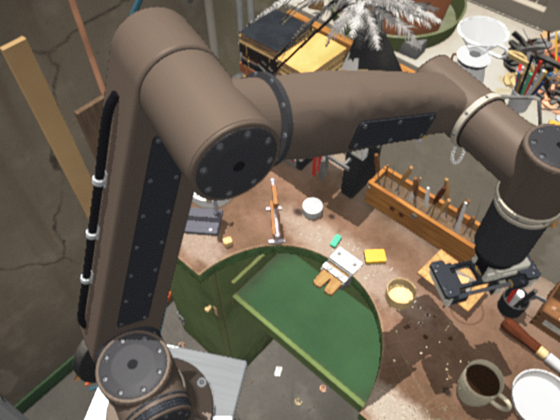

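View pics/top0.png

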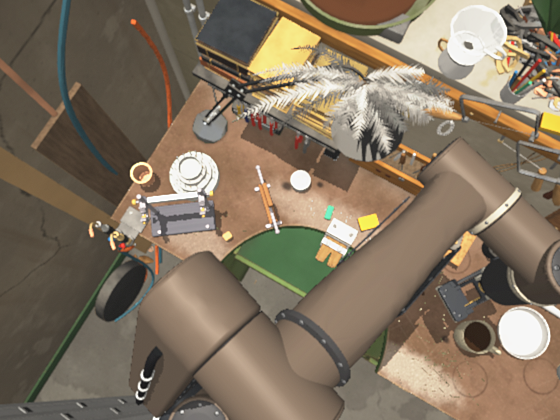

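```bash
python3 - <<'E'
import cv2
for n,(x0,y0,x1,y1) in {'side':(140,140,340,290),'top':(120,140,320,290)}.items():
    i=cv2.imread(f'pics/{n}0.png')[y0:y1,x0:x1]
    cv2.imwrite(f'pics/{n}0z.png',cv2.resize(i,None,fx=4,fy=4,interpolation=cv2.INTER_CUBIC))
E
```

```text
(no output)
```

View pics/side0z.png

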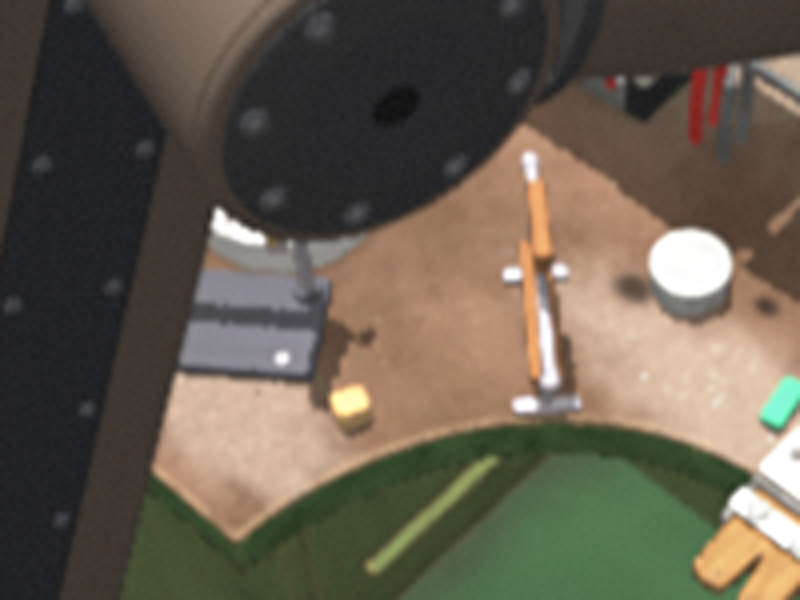

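View pics/top0z.png

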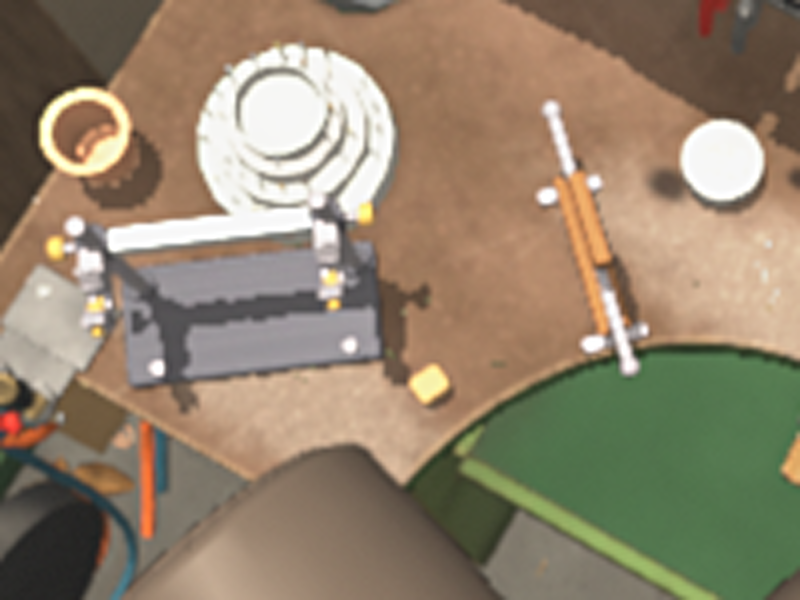

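```bash
cat > m.py <<'E'
from h import *
import pickle
T=pickle.load(open('top0.pkl','rb'));S=pickle.load(open('side0.pkl','rb'))
tz=lambda x,y:(x/4+120-.375,y/4+140-.375); sz=lambda x,y:(x/4+140-.375,y/4+140-.375)
a=onz(T,tz(550,107),.085);b=onz(T,tz(628,367),.085);print('top knobs',a,b,np.linalg.norm(a-b))
a=onz(S,sz(530,158),.085);b=onz(S,sz(548,385),.085);print('side knobs',a,b,np.linalg.norm(a-b))
print('feet top',[onz(T,tz(*p),.004)[:2].round(4) for p in((546,197),(595,182),(593,344),(640,330))])
print('feet side',[onz(S,sz(*p),.004)[:2].round(4) for p in((512,273),(560,271),(518,406),(575,403))])
print('base top',[onz(T,tz(*p),.012)[:2].round(4) for p in((130,385),(380,357),(372,243),(125,270))])
print('base side',[onz(S,sz(*p),.012)[:2].round(4) for p in((308,378),(328,282))])
E
python3 m.py
```

```text
top knobs [ 0.6336165  -0.11496818  0.085     ] [ 0.45399313 -0.16687015  0.085     ] 0.18697157806639414
side knobs [ 0.63599204 -0.11530828  0.085     ] [ 0.45244514 -0.1671697   0.085     ] 0.1907329841223543
feet top [array([ 0.5916, -0.1093]), array([ 0.6025, -0.1444]), array([ 0.4846, -0.1426]), array([ 0.4944, -0.1758])]
feet side [array([ 0.5952, -0.11  ]), array([ 0.6039, -0.1432]), array([ 0.485 , -0.1388]), array([ 0.4953, -0.1764])]
base top [array([0.4559, 0.1802]), array([0.4747, 0.0062]), array([0.5566, 0.0134]), array([0.5381, 0.1875])]
base side [array([0.4729, 0.0056]), array([0.555 , 0.0144])]
```

Call:
{"api": "jog_arm", "payload": {
  "commands": [
    {"x": -1.5, "y": 1.1},
    {"x": -3, "y": 2.2},
    {"x": -3.9, "y": 2.8},
    {"x": -3.9, "y": 2.8},
    {"x": -3.9, "y": 2.8},
    {"x": -3.9, "y": 2.8},
    {"x": -3.9, "y": 2.8},
    {"x": -3.9, "y": 2.8},
    {"x": -3.9, "y": 2.8},
    {"x": -3.9, "y": 2.8},
    {"x": -3.5, "y": 2.6},
    {"x": -2, "y": 1.5}
  ]
}}

```text
validation failed for argument at $.co...
```

Call:
{"api": "jog_arm", "payload": {
  "commands": [
    {"x": -1, "y": 0.7},
    {"roll": 0.06},
    {"roll": 0.06},
    {"roll": 0.055},
    {}
  ],
  "gripper": 8.76
}}

```text
validation failed for argument at $.co...
```

```bash
cat >> h.py <<'E'
def tool(d,yaw):
    y=np.radians(yaw); return np.array([d[0]*np.cos(y)+d[1]*np.sin(y), d[0]*np.sin(y)-d[1]*np.cos(y), -d[2]])*100
E
python3 - <<'E'
from h import *
import pickle
for n in('side','top'):
    s=snap(n,f'pics/{n}1.png'); pickle.dump(s,open(n+'1.pkl','wb'))
o=ctrl.get_obs();print(o)
p=o['tool_pos'];yw=o['orientation'][2]
print(tool(np.array([.544,-.1415,.113])-p,yw))
E
```

```text
{'clock': 1.3, 'joint_pos': array([-4.74369053e+01,  2.05470237e+01,  6.81090671e-01, -2.67050426e-04,
       -7.01348183e+01, -1.65069230e+01]), 'qvel': array([-0.03960705, -0.07287727,  0.01724944, -0.12979875, -0.1117575 ,
       -0.00402423]), 'tau': array([-1.79261556e-04, -5.82382357e+01,  2.93297768e+01,  7.00272024e+00,
        1.23036184e-02, -3.14451347e-05]), 'tool_pos': array([ 0.29646975, -0.60638238,  0.2265463 ]), 'orientation': array([ 1.79999208e+02,  2.73140941e-05, -1.53943919e+02]), 'force': array([-0.71257283,  1.30372621,  0.1817151 ]), 'moment': array([ 0.01258141, -0.01741001,  0.01406547]), 'opening': 0.08713821796064763}
[-42.65723027  30.89060172  11.35463022]
```

View pics/side1.png

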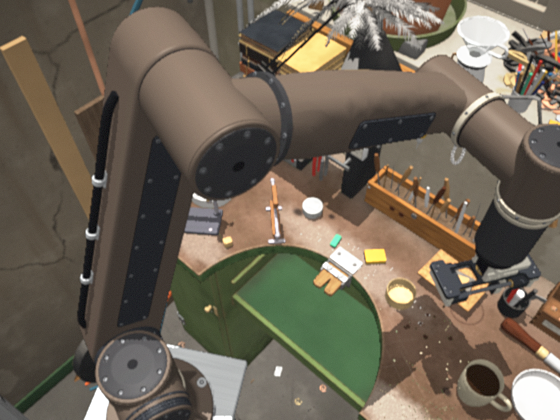

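View pics/top1.png

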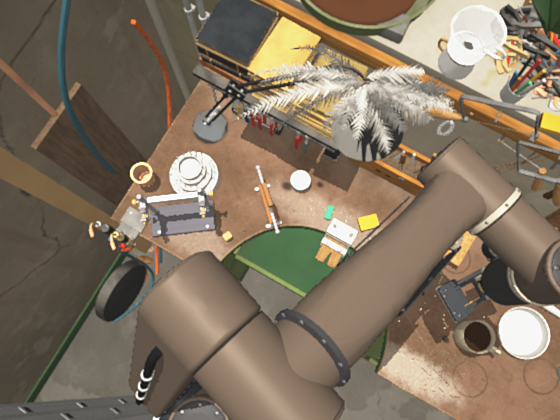

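The moves were refused, probably because each row needs all four keys, so the arm is still at the start pose and the pictures are unchanged. I'll resend with full rows.

Call:
{"api": "jog_arm", "payload": {
  "commands": [
    {"x": -1.5, "y": 1.1, "z": 0, "roll": 0},
    {"x": -3, "y": 2.2, "z": 0, "roll": 0},
    {"x": -3.9, "y": 2.8, "z": 0, "roll": 0},
    {"x": -3.9, "y": 2.8, "z": 0, "roll": 0},
    {"x": -3.9, "y": 2.8, "z": 0, "roll": 0},
    {"x": -3.9, "y": 2.8, "z": 0, "roll": 0},
    {"x": -3.9, "y": 2.8, "z": 0, "roll": 0},
    {"x": -3.9, "y": 2.8, "z": 0, "roll": 0},
    {"x": -3.9, "y": 2.8, "z": 0, "roll": 0},
    {"x": -3.9, "y": 2.8, "z": 0, "roll": 0},
    {"x": -3.5, "y": 2.6, "z": 0, "roll": 0},
    {"x": -2, "y": 1.5, "z": 0, "roll": 0}
  ]
}}

```text
clock: 2.5
tool_pos: [0.5367, -0.1543, 0.2268]
orientation: [-180.0, 0.1, -153.8]
force: [-0.3, -0.3, 0.4]
opening: 0.088
```

Call:
{"api": "jog_arm", "payload": {
  "commands": [
    {"x": 0, "y": 0, "z": 0, "roll": 0.06},
    {"x": 0, "y": 0, "z": 0, "roll": 0.06},
    {"x": 0, "y": 0, "z": 0, "roll": 0.055},
    {"x": 0, "y": 0, "z": 0, "roll": 0},
    {"x": 0, "y": 0, "z": 0, "roll": 0}
  ],
  "gripper": 8.76
}}

```text
clock: 3.0
tool_pos: [0.5355, -0.1573, 0.2267]
orientation: [-180.0, 0.0, -163.9]
force: [0.7, -0.4, 0.6]
opening: 0.0872
```

```bash
python3 - <<'E'
from h import *
import pickle
for n in('side','top'):
    s=snap(n,f'pics/{n}2.png'); pickle.dump(s,open(n+'2.pkl','wb'))
o=ctrl.get_obs();print(o['clock'],o['tool_pos'],o['orientation'],o['joint_pos'])
p=o['tool_pos'];yw=o['orientation'][2]
print(tool(np.array([.544,-.1415,.113])-p,yw))
E
```

```text
3.1 [ 0.5356007  -0.15754213  0.22667024] [-1.79997579e+02  1.21028339e-02 -1.63894364e+02] [ 3.70231048e+00  9.58245626e+00 -1.42459515e+01 -2.56936125e-04
 -6.61592519e+01 -7.75965713e+01]
[-1.25198776  1.30824683 11.36702439]
```

View pics/side2.png

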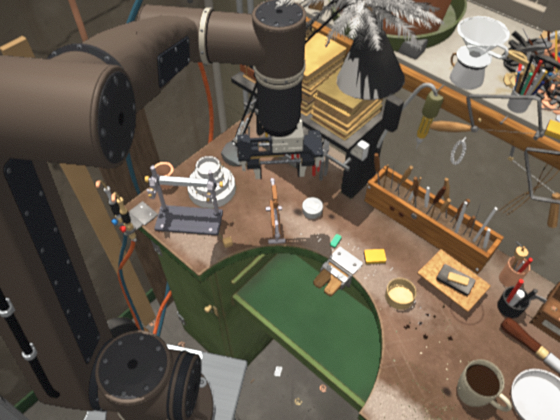

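View pics/top2.png

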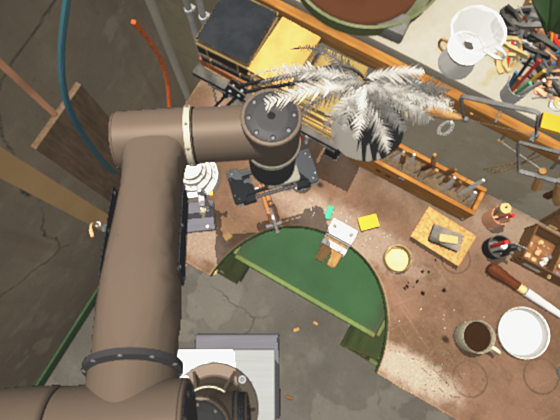

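```bash
python3 - <<'E'
import cv2
i=cv2.imread('pics/side2.png')[160:245,140:240]
cv2.imwrite('pics/side2z.png',cv2.resize(i,None,fx=7,fy=7,interpolation=cv2.INTER_CUBIC))
i=cv2.imread('pics/top0.png')[185:245,125:225]
cv2.imwrite('pics/top0zz.png',cv2.resize(i,None,fx=7,fy=7,interpolation=cv2.INTER_CUBIC))
E
```

```text
(no output)
```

View pics/side2z.png

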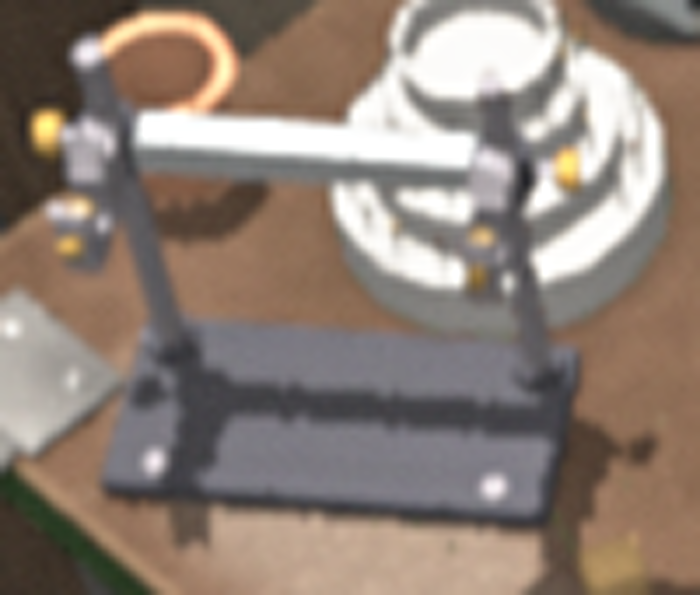

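View pics/top0zz.png

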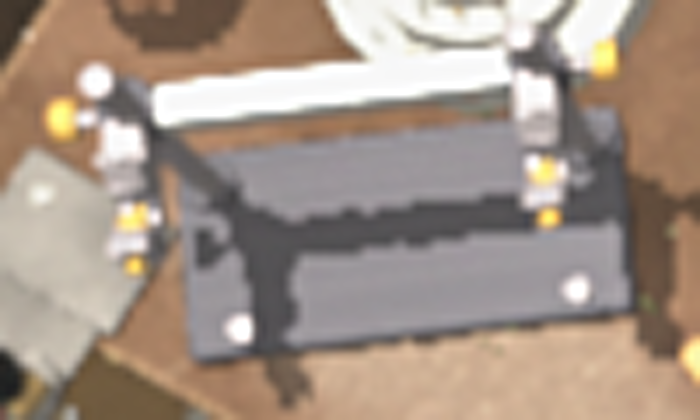

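```bash
cat > t.py <<'E'
from h import *
import pickle
from scipy.optimize import least_squares
T=pickle.load(open('top0.pkl','rb'));S=pickle.load(open('side2.pkl','rb'))
def tri(a,b):
    a=np.array(a)/7+[125,185]-.43;b=np.array(b)/7+[140,160]-.43
    r=least_squares(lambda P:np.r_[proj(T,P)-a,proj(S,P)-b],[.5,.1,.15]);return r.x,np.abs(r.fun).max()
O=np.array([.5063,.0968]);ya=np.radians(6.0)
for n,a,b in[('knobL',(62,118),(47,130)),('knobR',(603,58),(567,167)),('postL',(95,80),(88,50)),('postR',(525,33),(490,85)),
 ('upyelL',(133,216),(78,207)),('upyelR',(545,170),(482,237)),('loyelL',(134,265),(70,245)),('loyelR',(548,216),(477,276)),('boltL',(240,328),(153,462)),('boltR',(576,290),(493,487))]:
    p,e=tri(a,b);d=p[:2]-O
    print(n,p.round(4),'err',round(e,2),'stand',np.round([d@[np.cos(ya),np.sin(ya)],d@[-np.sin(ya),np.cos(ya)]],4))
E
python3 t.py
```

```text
knobL [0.5239 0.2001 0.143 ] err 0.01 stand [0.0283 0.1009]
knobR [0.545  0.002  0.1446] err 0.01 stand [ 0.0286 -0.0983]
postL [0.5263 0.175  0.1914] err 0.12 stand [0.028  0.0756]
postR [0.5429 0.0253 0.1882] err 0.45 stand [ 0.0289 -0.075 ]
upyelL [0.4852 0.1709 0.1507] err 0.33 stand [-0.0132  0.0759]
upyelR [0.5016 0.0215 0.1508] err 0.03 stand [-0.0125 -0.0744]
loyelL [0.4676 0.1688 0.1503] err 0.11 stand [-0.031   0.0756]
loyelR [0.4853 0.0196 0.1484] err 0.27 stand [-0.0289 -0.0746]
boltL [0.4677 0.1619 0.0147] err 0.21 stand [-0.0316  0.0688]
boltR [0.4824 0.0272 0.0161] err 0.13 stand [-0.0311 -0.0667]
```

Call:
{"api": "jog_arm", "payload": {
  "commands": [
    {"x": -0.65, "y": 0.65, "z": 0, "roll": 0},
    {"x": -0.6, "y": 0.65, "z": 0, "roll": 0},
    {"x": 0, "y": 0, "z": 1.5, "roll": 0},
    {"x": 0, "y": 0, "z": 2, "roll": 0},
    {"x": 0, "y": 0, "z": 2, "roll": 0},
    {"x": 0, "y": 0, "z": 1.9, "roll": 0},
    {"x": 0, "y": 0, "z": 0, "roll": 0},
    {"x": 0, "y": 0, "z": 0, "roll": 0}
  ]
}}

```text
clock: 3.9
tool_pos: [0.5445, -0.1415, 0.1528]
orientation: [-180.0, -0.0, -163.9]
force: [0.6, -0.4, 0.1]
opening: 0.0878
```

```bash
python3 - <<'E'
from h import *
import pickle
for n,(x0,y0) in {'side':(215,120),'top':(200,130)}.items():
    s=snap(n,f'pics/{n}3.png')
    cv2.imwrite(f'pics/{n}3z.png',cv2.resize(s['image'][y0:y0+130,x0:x0+130,::-1],None,fx=4.5,fy=4.5,interpolation=cv2.INTER_CUBIC))
    print(n,proj(s,[.544,-.1415,.141]),[x0,y0])
o=ctrl.get_obs();print(o['clock'],o['tool_pos'],o['orientation'],o['force'])
E
```

```text
side [274.14728323 193.2662106 ] [215, 120]
top [266.60479511 193.24268663] [200, 130]
4.0 [ 0.54500135 -0.14157937  0.15371958] [-1.79963468e+02  8.29772441e-02 -1.63941001e+02] [-0.19911942 -0.75940613  0.15973381]
```

View pics/side3z.png

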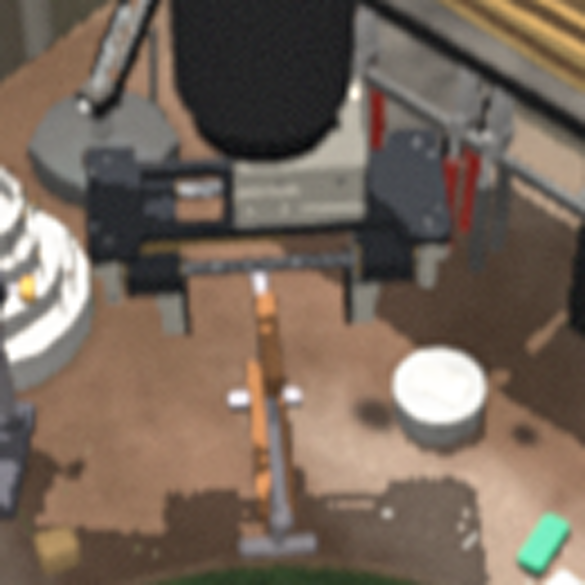

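View pics/top3z.png

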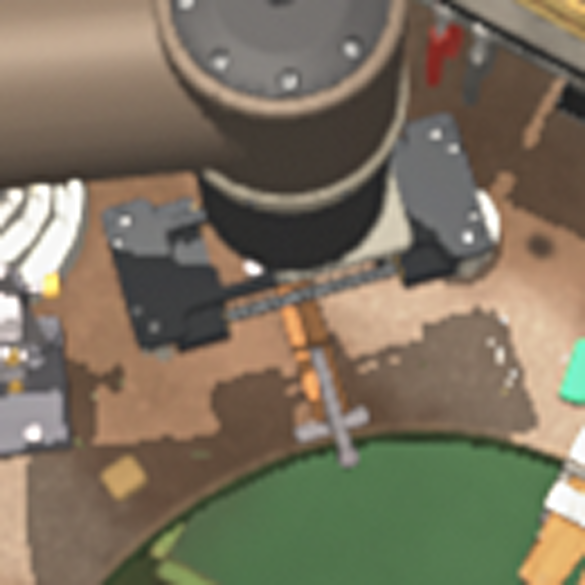

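Call:
{"api": "jog_arm", "payload": {
  "commands": [
    {"x": 0, "y": 0, "z": 1, "roll": 0},
    {"x": 0, "y": 0, "z": 1, "roll": 0},
    {"x": 0, "y": 0, "z": 1, "roll": 0},
    {"x": 0, "y": 0, "z": 1, "roll": 0},
    {"x": 0, "y": 0, "z": 0, "roll": 0},
    {"x": 0, "y": 0, "z": 0, "roll": 0}
  ]
}}

```text
clock: 4.6
tool_pos: [0.544, -0.1418, 0.1122]
orientation: [180.0, -0.1, -164.0]
force: [0.1, 0.1, 0.6]
opening: 0.0872
```

Call:
{"api": "jog_arm", "payload": {
  "commands": [
    {"x": 0, "y": 0, "z": 0, "roll": 0},
    {"x": 0, "y": 0, "z": 0, "roll": 0},
    {"x": 0, "y": 0, "z": 0, "roll": 0},
    {"x": 0, "y": 0, "z": 0, "roll": 0},
    {"x": 0, "y": 0, "z": 0, "roll": 0},
    {"x": 0, "y": 0, "z": 0, "roll": 0},
    {"x": 0, "y": 0, "z": 0, "roll": 0},
    {"x": 0, "y": 0, "z": 0, "roll": 0}
  ],
  "gripper": 0
}}

```text
clock: 5.4
tool_pos: [0.5441, -0.1417, 0.1126]
orientation: [180.0, 0.0, -164.0]
force: [-0.0, -0.2, -0.3]
opening: 0.0291
```

Call:
{"api": "jog_arm", "payload": {
  "commands": [
    {"x": 0, "y": 0, "z": 0, "roll": 0},
    {"x": 0, "y": 0, "z": 0, "roll": 0},
    {"x": 0, "y": 0, "z": 0, "roll": 0},
    {"x": 0, "y": 0, "z": 0, "roll": 0},
    {"x": 0, "y": 0, "z": 0, "roll": 0},
    {"x": 0, "y": 0, "z": 0, "roll": 0}
  ]
}}

```text
clock: 6.0
tool_pos: [0.5441, -0.1417, 0.1125]
orientation: [180.0, 0.0, -164.0]
force: [-0.3, -1.1, -0.4]
opening: 0.0114
```

Call:
{"api": "jog_arm", "payload": {
  "commands": [
    {"x": 0, "y": 0, "z": -0.5, "roll": 0},
    {"x": 0, "y": 0, "z": -1, "roll": 0},
    {"x": 0, "y": 0, "z": -2, "roll": 0},
    {"x": 0, "y": 0, "z": -2.5, "roll": 0},
    {"x": 0, "y": 0, "z": -2.5, "roll": 0},
    {"x": 0, "y": 0, "z": -2.5, "roll": 0},
    {"x": 0, "y": 0, "z": -2.5, "roll": 0},
    {"x": 0, "y": 0, "z": -2.5, "roll": 0},
    {"x": 0, "y": 0, "z": -2.5, "roll": 0},
    {"x": 0, "y": 0, "z": -1.5, "roll": 0},
    {"x": 0, "y": 0, "z": -0.7, "roll": 0},
    {"x": 0, "y": 0, "z": 0, "roll": 0}
  ]
}}

```text
clock: 7.2
tool_pos: [0.5442, -0.1417, 0.3206]
orientation: [-180.0, 0.1, -164.0]
force: [0.4, 0.8, -3.1]
opening: 0.0115
```

```bash
python3 - <<'E'
from h import *
for n in ['side','top']:
    s=snap(n,f'pics/{n}4.png')
o=ctrl.get_obs();print(o['clock'],o['tool_pos'],o['orientation'],o['force'],o['moment'],o['opening'],o['joint_pos'])
E
```

```text
7.3 [ 0.54360047 -0.14160665  0.3187508 ] [ 1.79959114e+02 -6.18437046e-02 -1.63975809e+02] [-0.80814705  0.08399816 -3.33374089] [-0.04073302 -0.02891372 -0.04217837] 0.01170747238901744 [ 5.34302453e+00  7.21562016e+00 -5.08275452e+00 -2.93823000e-02
 -7.77699771e+01 -7.93126141e+01]
```

View pics/side4.png

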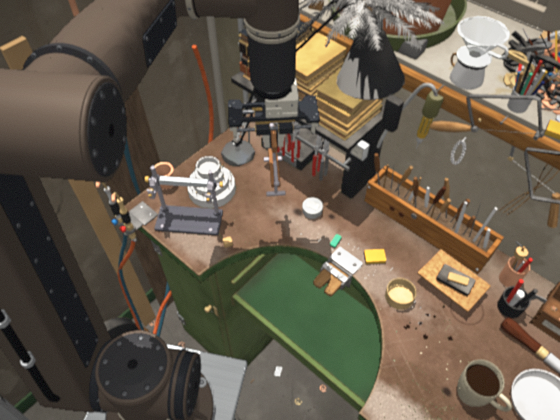

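Call:
{"api": "jog_arm", "payload": {
  "commands": [
    {"x": 1, "y": 0.3, "z": 0, "roll": 0},
    {"x": 1.4, "y": 0.4, "z": 0, "roll": 0},
    {"x": 1.4, "y": 0.4, "z": 0, "roll": 0},
    {"x": 1, "y": 0.3, "z": 0, "roll": 0},
    {"x": 0, "y": 0, "z": 0, "roll": -0.05},
    {"x": 0, "y": 0, "z": 0, "roll": -0.1},
    {"x": 0, "y": 0, "z": 0, "roll": -0.12},
    {"x": 0, "y": 0, "z": 0, "roll": -0.12},
    {"x": 0, "y": 0, "z": 0, "roll": -0.12},
    {"x": 0, "y": 0, "z": 0, "roll": -0.12},
    {"x": 0, "y": 0, "z": 0, "roll": -0.12},
    {"x": 0, "y": 0, "z": 0, "roll": -0.12}
  ]
}}

```text
clock: 8.5
tool_pos: [0.4933, -0.1416, 0.3198]
orientation: [-180.0, 0.0, -113.8]
force: [-0.6, 0.5, -3.6]
opening: 0.0117
```

Call:
{"api": "jog_arm", "payload": {
  "commands": [
    {"x": 0, "y": 0, "z": 0, "roll": -0.12},
    {"x": 0, "y": 0, "z": 0, "roll": -0.12},
    {"x": 0, "y": 0, "z": 0, "roll": -0.12},
    {"x": 0, "y": 0, "z": 0, "roll": -0.1},
    {"x": 0, "y": 0, "z": 0, "roll": -0.07},
    {"x": 0, "y": 0, "z": 0, "roll": 0},
    {"x": 0, "y": 0, "z": 0, "roll": 0}
  ]
}}

```text
clock: 9.2
tool_pos: [0.4936, -0.1416, 0.3198]
orientation: [-180.0, -0.0, -83.9]
force: [-0.0, 0.4, -2.5]
opening: 0.0114
```

```bash
python3 - <<'E'
from h import *
o=ctrl.get_obs();print(o['clock'],o['tool_pos'],o['orientation'],o['force'],o['moment'],o['opening'],o['joint_pos'])
print(tool(np.array([.494,.096,.32])-o['tool_pos'],o['orientation'][2]))
E
```

```text
9.2 [ 0.49364959 -0.14155401  0.31979788] [-1.79972575e+02 -7.17082510e-04 -8.38774353e+01] [-0.03770436  0.35960778 -2.48087414] [-0.02177759  0.0826698  -0.06336812] 0.011387547394058034 [ 5.93084206e+00  2.28430414e+00 -1.04365361e+01  6.41113066e-04
 -7.72517324e+01  1.91581471e-01]
[-2.36161631e+01 -2.56848891e+00 -2.02117760e-02]
```

Call:
{"api": "jog_arm", "payload": {
  "commands": [
    {"x": -1, "y": -0.1, "z": 0, "roll": 0},
    {"x": -2, "y": -0.2, "z": 0, "roll": 0},
    {"x": -2.6, "y": -0.3, "z": 0, "roll": 0},
    {"x": -3, "y": -0.35, "z": 0, "roll": 0},
    {"x": -3, "y": -0.35, "z": 0, "roll": 0},
    {"x": -3, "y": -0.35, "z": 0, "roll": 0},
    {"x": -3, "y": -0.3, "z": 0, "roll": 0},
    {"x": -2.5, "y": -0.3, "z": 0, "roll": 0},
    {"x": -2, "y": -0.2, "z": 0, "roll": 0},
    {"x": -1.5, "y": -0.1, "z": 0, "roll": 0},
    {"x": 0, "y": 0, "z": 0, "roll": 0},
    {"x": 0, "y": 0, "z": 0, "roll": 0}
  ]
}}

```text
clock: 10.4
tool_pos: [0.4936, 0.096, 0.3195]
orientation: [180.0, -0.0, -83.7]
force: [0.1, -0.6, -3.4]
opening: 0.0122
```

```bash
python3 - <<'E'
from h import *
import pickle
for n,(x0,y0) in {'side':(130,80),'top':(110,130)}.items():
    s=snap(n,f'pics/{n}5.png'); pickle.dump(s,open(n+'5.pkl','wb'))
    cv2.imwrite(f'pics/{n}5z.png',cv2.resize(s['image'][y0:y0+150,x0:x0+150,::-1],None,fx=4,fy=4,interpolation=cv2.INTER_CUBIC))
o=ctrl.get_obs();print(o['clock'],o['tool_pos'],o['orientation'],o['force'],o['moment'],o['opening'],o['joint_pos'])
E
```

```text
10.5 [0.49368997 0.09539618 0.31959179] [ 1.79998506e+02 -5.44444392e-03 -8.37939134e+01] [-0.40315051  0.11654082 -3.0642169 ] [0.0879094  0.11489926 0.06332626] 0.011928958137693497 [ 3.33632529e+01  1.21165383e+00 -1.15803293e+01  4.26803541e-03
 -7.72118315e+01 -2.71581112e+01]
```

View pics/side5z.png

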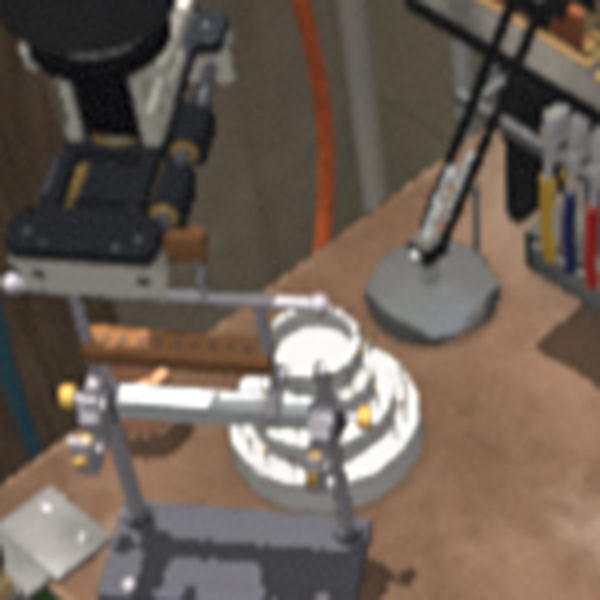

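View pics/top5z.png

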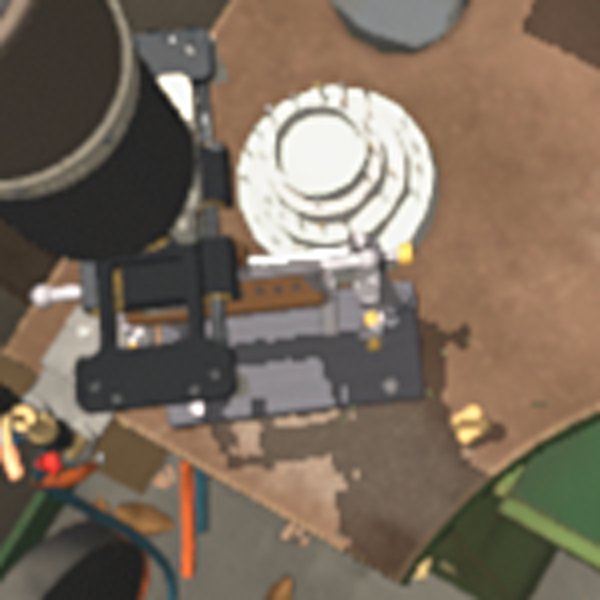

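```bash
python3 - <<'E'
from h import *
import pickle
T=pickle.load(open('top5.pkl','rb'));S=pickle.load(open('side5.pkl','rb'))
c=np.array([.4937,.0957,.292]);u=np.array([-np.sin(np.radians(6.2)),np.cos(np.radians(6.2)),0])
for s,o in((S,(130,80)),(T,(110,130))):
    for k in(1,-1): print(((proj(s,c+u*k*.092)-o+.375)*4).round(1))
a=onz(S,np.array([12,283])/4+[130,80]-.375,.292);b=onz(S,np.array([319,300])/4+[130,80]-.375,.292);d=a-b
print(a,b,(a+b)/2,np.linalg.norm(d),np.degrees(np.arctan2(-d[0],d[1])))
print(onz(T,np.array([40,295])/4+[110,130]-.375,.292))
print(c+u*.092)
E
```

```text
[ 11.8 284.6]
[318.  306.4]
[ 41.8 295.9]
[366.4 259.9]
[0.4850316  0.18750709 0.292     ] [0.50867456 0.00513009 0.292     ] [0.49685308 0.09631859 0.292     ] 0.18390312141412682 7.386506499517343
[0.48430714 0.18822946 0.292     ]
[0.48376406 0.18716189 0.292     ]
```

Call:
{"api": "jog_arm", "payload": {
  "commands": [
    {"x": 0, "y": 0, "z": 0.5, "roll": 0},
    {"x": 0, "y": 0, "z": 1, "roll": 0},
    {"x": 0, "y": 0, "z": 1.2, "roll": 0},
    {"x": 0, "y": 0, "z": 1.2, "roll": 0},
    {"x": 0, "y": 0, "z": 1.2, "roll": 0},
    {"x": 0, "y": 0, "z": 1.2, "roll": 0},
    {"x": 0, "y": 0, "z": 1.2, "roll": 0},
    {"x": 0, "y": 0, "z": 1, "roll": 0},
    {"x": 0, "y": 0, "z": 1, "roll": 0},
    {"x": 0, "y": 0, "z": 0.5, "roll": 0},
    {"x": 0, "y": 0, "z": 0, "roll": 0},
    {"x": 0, "y": 0, "z": 0, "roll": 0}
  ]
}}

```text
clock: 11.7
tool_pos: [0.4941, 0.0959, 0.2199]
orientation: [-180.0, -0.0, -83.7]
force: [0.4, 0.3, -3.2]
opening: 0.0115
```

```bash
python3 - <<'E'
from h import *
import pickle
for n,(x0,y0) in {'side':(130,120),'top':(110,130)}.items():
    s=snap(n,f'pics/{n}6.png'); pickle.dump(s,open(n+'6.pkl','wb'))
    cv2.imwrite(f'pics/{n}6z.png',cv2.resize(s['image'][y0:y0+110,x0:x0+120,::-1],None,fx=6,fy=5,interpolation=cv2.INTER_CUBIC))
o=ctrl.get_obs();print(o['clock'],o['tool_pos'],o['orientation'],o['force'],o['moment'],o['opening'])
E
```

```text
11.8 [0.49416304 0.09598284 0.2201323 ] [-1.79944333e+02  1.48421870e-02 -8.37483559e+01] [ 0.03958421  0.41386206 -4.04650447] [0.0011449  0.11143516 0.03682078] 0.011801301928713941
```

View pics/side6z.png

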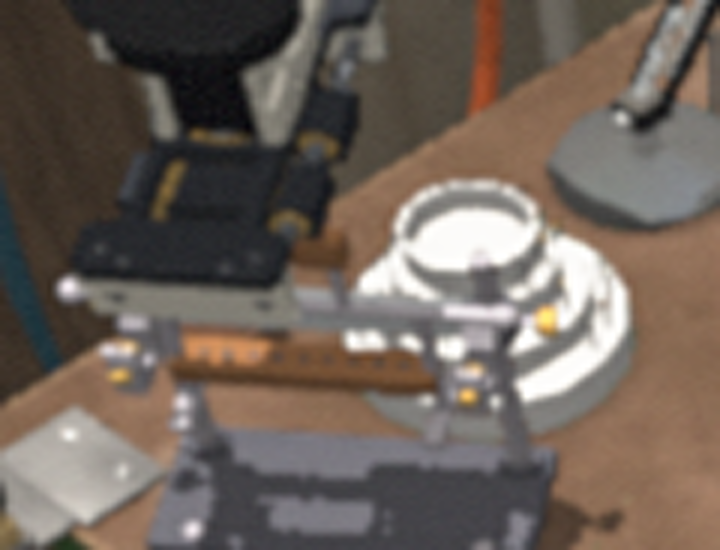

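View pics/top6z.png

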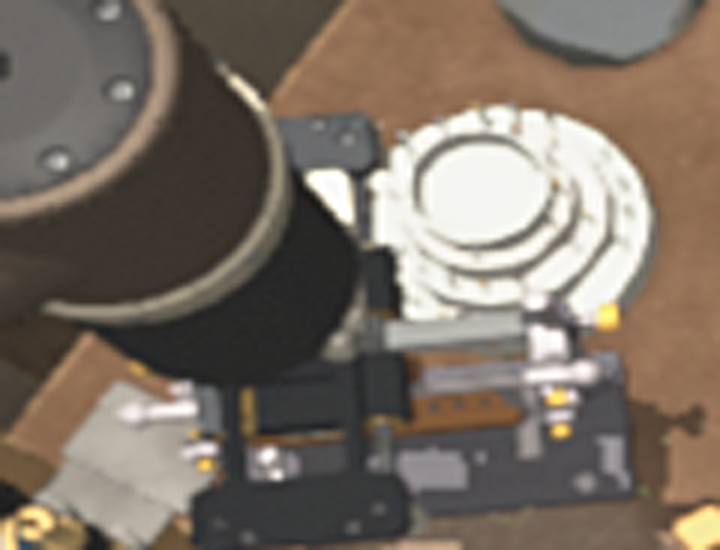

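```bash
python3 - <<'E'
from h import *
import pickle
T=pickle.load(open('top6.pkl','rb'));S=pickle.load(open('side6.pkl','rb'))
def f(p,o): return np.array(p)/[6,5]+o-.4
for s,o,l,r in((S,(130,120),(68,288),(512,322)),(T,(110,130),(130,411),(607,368))):
    a=onz(s,f(l,o),.1925);b=onz(s,f(r,o),.1925);d=a-b
    print(a,b,(a+b)/2,np.linalg.norm(d),np.degrees(np.arctan2(-d[0],d[1])))
from scipy.optimize import least_squares
for l,m in(((68,288),(130,411)),((512,322),(607,368))):
    r=least_squares(lambda P:np.r_[proj(S,P)-f(l,(130,120)),proj(T,P)-f(m,(110,130))],[.5,.1,.19]);print(r.x,np.abs(r.fun).max())
E
```

```text
[0.48618665 0.18953773 0.1925    ] [5.02628293e-01 1.79923472e-04 1.92500000e-01] [0.49440747 0.09485883 0.1925    ] 0.19007026422031076 4.962456253818469
[0.48608413 0.18975909 0.1925    ] [ 0.50658453 -0.00489458  0.1925    ] [0.49633433 0.09243226 0.1925    ] 0.1957302121747163 6.012074063143974
[0.48611476 0.18963338 0.19255236] 0.0504606462781112
[ 0.50645417 -0.00156702  0.18881063] 1.2433772019507217
```

Call:
{"api": "jog_arm", "payload": {
  "commands": [
    {"x": 0, "y": 0, "z": 0.4, "roll": 0},
    {"x": 0, "y": 0, "z": 0.4, "roll": 0},
    {"x": 0, "y": 0, "z": 0.4, "roll": 0},
    {"x": 0, "y": 0, "z": 0.4, "roll": 0},
    {"x": 0, "y": 0, "z": 0, "roll": 0},
    {"x": 0, "y": 0, "z": 0, "roll": 0}
  ]
}}

```text
clock: 12.4
tool_pos: [0.4938, 0.0958, 0.2034]
orientation: [180.0, -0.0, -83.8]
force: [0.5, 0.5, -3.1]
opening: 0.0118
```

Call:
{"api": "jog_arm", "payload": {
  "commands": [
    {"x": 0, "y": 0, "z": 0.3, "roll": 0},
    {"x": 0, "y": 0, "z": 0.3, "roll": 0},
    {"x": 0, "y": 0, "z": 0, "roll": 0},
    {"x": 0, "y": 0, "z": 0, "roll": 0}
  ]
}}

```text
clock: 12.8
tool_pos: [0.4938, 0.0958, 0.1975]
orientation: [180.0, -0.0, -83.8]
force: [0.0, 0.3, -3.2]
opening: 0.012
```

Call:
{"api": "jog_arm", "payload": {
  "commands": [
    {"x": 0, "y": 0, "z": 0.3, "roll": 0},
    {"x": 0, "y": 0, "z": 0.3, "roll": 0},
    {"x": 0, "y": 0, "z": 0, "roll": 0},
    {"x": 0, "y": 0, "z": 0, "roll": 0}
  ]
}}

```text
clock: 13.2
tool_pos: [0.4938, 0.0958, 0.1914]
orientation: [180.0, -0.0, -83.8]
force: [0.1, 0.1, -2.2]
opening: 0.0119
```

Call:
{"api": "jog_arm", "payload": {
  "commands": [
    {"x": 0, "y": 0, "z": 0.2, "roll": 0},
    {"x": 0, "y": 0, "z": 0.2, "roll": 0},
    {"x": 0, "y": 0, "z": 0, "roll": 0},
    {"x": 0, "y": 0, "z": 0, "roll": 0}
  ]
}}

```text
clock: 13.6
tool_pos: [0.4938, 0.0958, 0.1875]
orientation: [180.0, -0.0, -83.8]
force: [0.0, 0.1, -3.8]
opening: 0.0115
```

Call:
{"api": "jog_arm", "payload": {
  "commands": [
    {"x": 0, "y": 0, "z": 0.2, "roll": 0},
    {"x": 0, "y": 0, "z": 0, "roll": 0},
    {"x": 0, "y": 0, "z": 0, "roll": 0}
  ]
}}

```text
clock: 13.9
tool_pos: [0.4938, 0.0958, 0.1855]
orientation: [180.0, -0.0, -83.8]
force: [-0.1, -0.2, -2.5]
opening: 0.0118
```

```bash
cat > look.py <<'E'
from h import *
import sys
k=sys.argv[1]
for n,(x0,y0) in {'side':(130,130),'top':(115,165)}.items():
    s=snap(n,f'pics/{n}{k}.png')
    cv2.imwrite(f'pics/{n}{k}z.png',cv2.resize(s['image'][y0:y0+85,x0:x0+110,::-1],None,fx=7,fy=7,interpolation=cv2.INTER_CUBIC))
o=ctrl.get_obs();print(o['clock'],o['tool_pos'],o['orientation'],o['force'],o['moment'],o['opening'])
E
python3 look.py 7
```

```text
14.0 [0.49382887 0.09584881 0.1855978 ] [-1.79996124e+02  2.43495786e-04 -8.37520827e+01] [-0.29381151  0.62120657 -2.65153776] [-0.00855362  0.0720862   0.02367603] 0.011414711560483222
```

View pics/side7z.png

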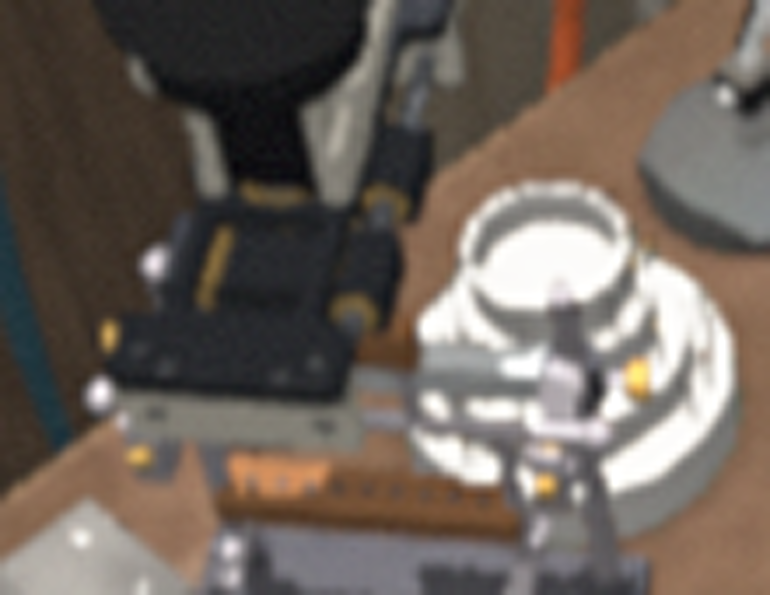

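View pics/top7z.png

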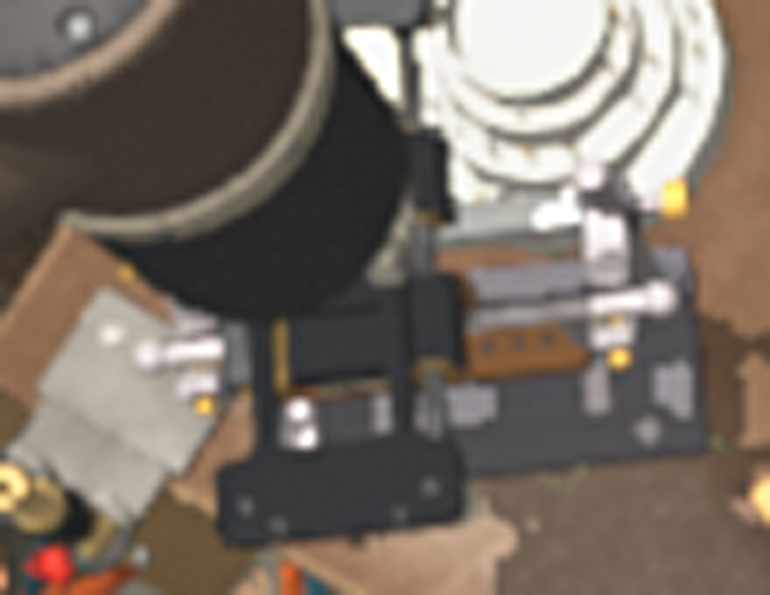

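Call:
{"api": "jog_arm", "payload": {
  "commands": [
    {"x": 0.2, "y": 0, "z": 0, "roll": 0},
    {"x": 0, "y": 0, "z": 0.15, "roll": 0},
    {"x": 0, "y": 0, "z": 0, "roll": 0},
    {"x": 0, "y": 0, "z": 0, "roll": 0}
  ]
}}

```text
clock: 14.4
tool_pos: [0.4945, 0.0939, 0.1844]
orientation: [-179.9, 0.0, -83.7]
force: [1.4, -2.1, -1.5]
opening: 0.0118
```

Call:
{"api": "jog_arm", "payload": {
  "commands": [
    {"x": 0, "y": 0, "z": 0.15, "roll": 0},
    {"x": 0, "y": 0, "z": 0, "roll": 0},
    {"x": 0, "y": 0, "z": 0, "roll": 0}
  ]
}}

```text
clock: 14.7
tool_pos: [0.4954, 0.0941, 0.1835]
orientation: [-179.8, 0.0, -83.7]
force: [3.3, -1.9, 3.5]
opening: 0.012
```

Call:
{"api": "jog_arm", "payload": {
  "commands": [
    {"x": 0, "y": 0, "z": 0.15, "roll": 0},
    {"x": 0, "y": 0, "z": 0, "roll": 0},
    {"x": 0, "y": 0, "z": 0, "roll": 0}
  ]
}}

```text
clock: 15.0
tool_pos: [0.4962, 0.0944, 0.1826]
orientation: [-179.7, 0.0, -83.7]
force: [6.5, -1.7, 5.1]
opening: 0.0116
```

Call:
{"api": "jog_arm", "payload": {
  "commands": [
    {"x": 0, "y": 0, "z": 0.15, "roll": 0},
    {"x": 0, "y": 0, "z": 0, "roll": 0},
    {"x": 0, "y": 0, "z": 0, "roll": 0}
  ]
}}

```text
clock: 15.3
tool_pos: [0.4967, 0.0947, 0.1813]
orientation: [-179.7, 0.1, -83.7]
force: [6.5, -0.3, 6.4]
opening: 0.0117
```

Call:
{"api": "jog_arm", "payload": {
  "commands": [
    {"x": 0, "y": -0.2, "z": 0, "roll": 0},
    {"x": 0, "y": 0, "z": 0, "roll": 0},
    {"x": 0, "y": 0, "z": 0, "roll": 0}
  ]
}}

```text
clock: 15.6
tool_pos: [0.4978, 0.095, 0.1805]
orientation: [-179.8, 0.1, -83.7]
force: [5.3, 0.5, 4.0]
opening: 0.0118
```

```bash
python3 look.py 8
```

```text
15.7 [0.49777357 0.0949798  0.18049504] [-1.79781366e+02  6.74529055e-02 -8.37254444e+01] [5.60089239 1.21972399 3.27761269] [ 3.23830723e-01 -2.33619612e+00  1.39465851e-03] 0.011779517021341895
```

View pics/side8z.png

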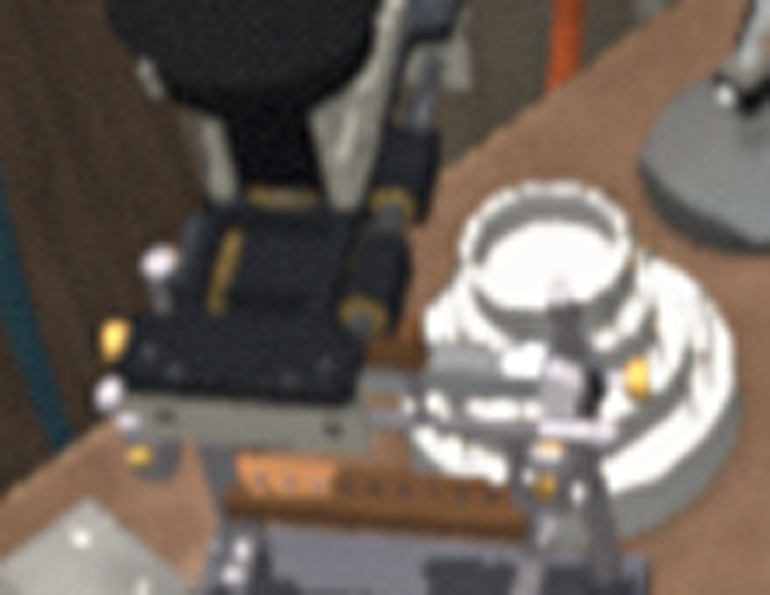

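View pics/top8z.png

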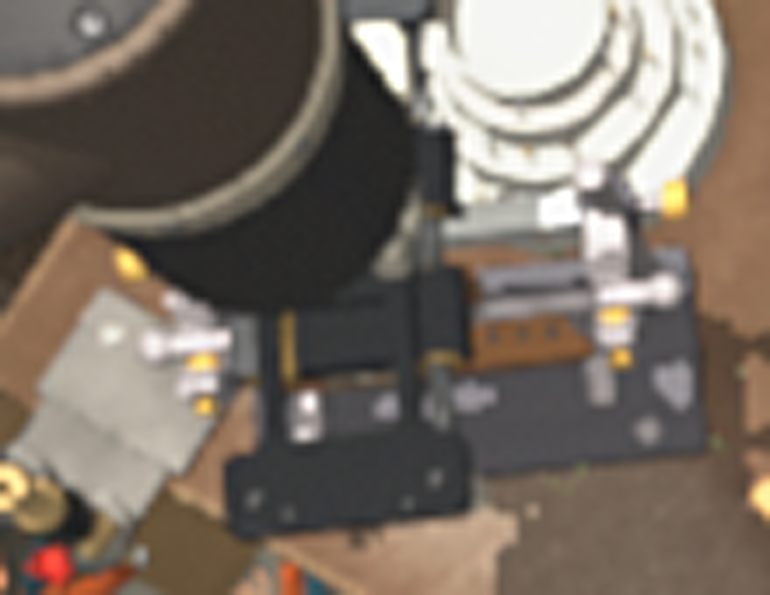

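Call:
{"api": "jog_arm", "payload": {
  "commands": [
    {"x": 0, "y": -0.1, "z": 0, "roll": 0},
    {"x": 0, "y": 0, "z": 0.15, "roll": 0},
    {"x": 0, "y": 0, "z": 0, "roll": 0},
    {"x": 0, "y": 0, "z": 0, "roll": 0}
  ]
}}

```text
clock: 16.1
tool_pos: [0.498, 0.0948, 0.1785]
orientation: [-179.9, 0.1, -83.7]
force: [6.7, 1.2, 3.0]
opening: 0.012
```

Call:
{"api": "jog_arm", "payload": {
  "commands": [
    {"x": 0, "y": 0, "z": 0.15, "roll": 0},
    {"x": 0, "y": 0, "z": 0, "roll": 0},
    {"x": 0, "y": 0, "z": 0, "roll": 0}
  ]
}}

```text
clock: 16.4
tool_pos: [0.4978, 0.0948, 0.1765]
orientation: [-179.9, 0.0, -83.7]
force: [7.5, 0.5, -2.2]
opening: 0.0116
```

Call:
{"api": "jog_arm", "payload": {
  "commands": [
    {"x": 0, "y": 0, "z": 0.15, "roll": 0},
    {"x": 0, "y": 0, "z": 0, "roll": 0},
    {"x": 0, "y": 0, "z": 0, "roll": 0}
  ]
}}

```text
clock: 16.7
tool_pos: [0.4977, 0.0947, 0.1747]
orientation: [-179.9, 0.0, -83.8]
force: [6.9, 1.6, -2.7]
opening: 0.0118
```

Call:
{"api": "jog_arm", "payload": {
  "commands": [
    {"x": 0, "y": -0.1, "z": 0, "roll": 0},
    {"x": 0, "y": 0, "z": 0, "roll": 0},
    {"x": 0, "y": 0, "z": 0, "roll": 0}
  ]
}}

```text
clock: 17.0
tool_pos: [0.4981, 0.0947, 0.1747]
orientation: [-180.0, 0.0, -83.8]
force: [6.0, 2.6, -1.1]
opening: 0.0118
```

Call:
{"api": "jog_arm", "payload": {
  "commands": [
    {"x": 0, "y": -0.1, "z": 0, "roll": 0},
    {"x": 0, "y": 0, "z": 0, "roll": 0},
    {"x": 0, "y": 0, "z": 0, "roll": 0}
  ]
}}

```text
clock: 17.3
tool_pos: [0.4984, 0.0946, 0.1746]
orientation: [179.9, 0.0, -83.8]
force: [0.9, 4.0, -1.5]
opening: 0.0117
```

Call:
{"api": "jog_arm", "payload": {
  "commands": [
    {"x": -0.1, "y": 0, "z": 0, "roll": 0},
    {"x": 0, "y": 0, "z": 0, "roll": 0},
    {"x": 0, "y": 0, "z": 0, "roll": 0}
  ]
}}

```text
clock: 17.6
tool_pos: [0.4983, 0.0948, 0.1746]
orientation: [179.9, -0.0, -83.8]
force: [2.2, -0.6, -4.5]
opening: 0.0118
```

```bash
python3 look.py 9
```

```text
17.7 [0.49831631 0.0947479  0.17459954] [ 1.79918129e+02 -4.62680224e-02 -8.37754302e+01] [ 2.63293104 -2.5975177  -5.50730406] [-0.63396078 -0.88870828  0.09214872] 0.012001602380647408
```

View pics/top9z.png

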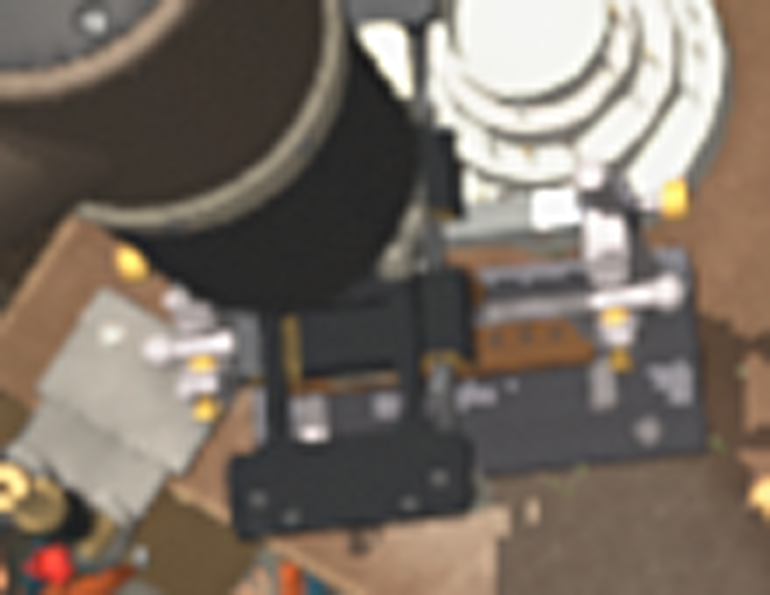

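View pics/side9z.png

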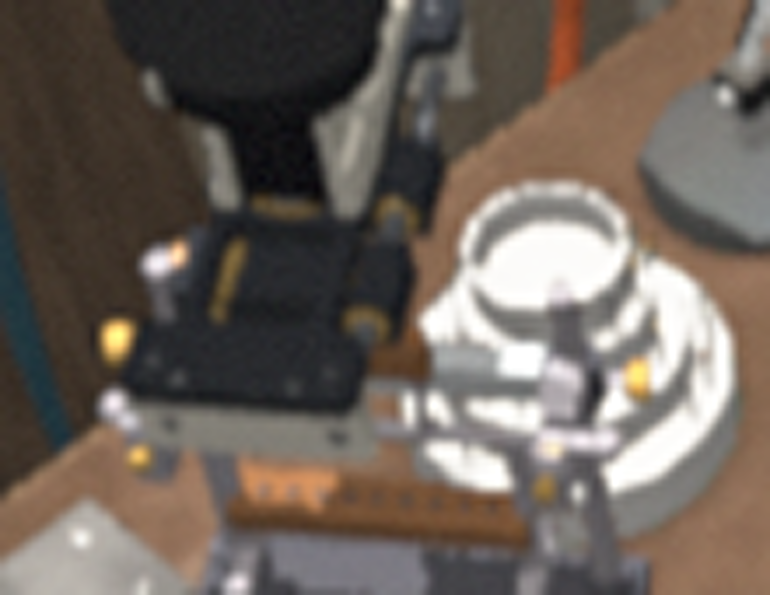

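Call:
{"api": "jog_arm", "payload": {
  "commands": [
    {"x": 0, "y": 0, "z": 0.15, "roll": 0},
    {"x": 0, "y": 0, "z": 0, "roll": 0},
    {"x": 0, "y": 0, "z": 0, "roll": 0}
  ]
}}

```text
clock: 18.0
tool_pos: [0.4984, 0.095, 0.1735]
orientation: [180.0, -0.0, -83.8]
force: [-2.1, -2.6, 1.6]
opening: 0.0121
```

Call:
{"api": "jog_arm", "payload": {
  "commands": [
    {"x": 0, "y": 0, "z": 0.15, "roll": 0},
    {"x": 0, "y": 0, "z": 0, "roll": 0},
    {"x": 0, "y": 0, "z": 0, "roll": 0}
  ]
}}

```text
clock: 18.3
tool_pos: [0.4984, 0.0952, 0.1717]
orientation: [179.9, -0.0, -83.8]
force: [-2.1, -2.5, 0.2]
opening: 0.0117
```

Call:
{"api": "jog_arm", "payload": {
  "commands": [
    {"x": 0, "y": 0, "z": 0.1, "roll": 0},
    {"x": 0, "y": 0, "z": 0, "roll": 0},
    {"x": 0, "y": 0, "z": 0, "roll": 0}
  ]
}}

```text
clock: 18.6
tool_pos: [0.4985, 0.0953, 0.1707]
orientation: [180.0, -0.0, -83.8]
force: [-2.8, -1.7, 0.6]
opening: 0.0118
```

Call:
{"api": "jog_arm", "payload": {
  "commands": [
    {"x": 0, "y": 0, "z": 0.1, "roll": 0},
    {"x": 0, "y": 0, "z": 0, "roll": 0},
    {"x": 0, "y": 0, "z": 0, "roll": 0}
  ]
}}

```text
clock: 18.9
tool_pos: [0.4985, 0.0953, 0.1696]
orientation: [179.9, 0.0, -83.8]
force: [-4.4, -0.0, -1.1]
opening: 0.0121
```

Call:
{"api": "jog_arm", "payload": {
  "commands": [
    {"x": 0, "y": 0, "z": 0.1, "roll": 0},
    {"x": 0, "y": 0, "z": 0, "roll": 0},
    {"x": 0, "y": 0, "z": 0, "roll": 0}
  ]
}}

```text
clock: 19.2
tool_pos: [0.4985, 0.0954, 0.1687]
orientation: [180.0, -0.0, -83.8]
force: [-4.3, -0.6, -1.8]
opening: 0.012
```

Call:
{"api": "jog_arm", "payload": {
  "commands": [
    {"x": 0, "y": 0, "z": 0.1, "roll": 0},
    {"x": 0, "y": 0, "z": 0, "roll": 0},
    {"x": 0, "y": 0, "z": 0, "roll": 0}
  ]
}}

```text
clock: 19.5
tool_pos: [0.4986, 0.0954, 0.1685]
orientation: [180.0, 0.0, -83.7]
force: [-7.1, -0.2, 4.8]
opening: 0.0118
```

Call:
{"api": "jog_arm", "payload": {
  "commands": [
    {"x": 0, "y": 0.1, "z": 0, "roll": 0},
    {"x": 0, "y": 0, "z": 0.1, "roll": 0},
    {"x": 0, "y": 0, "z": 0, "roll": 0},
    {"x": 0, "y": 0, "z": 0, "roll": 0}
  ]
}}

```text
clock: 19.9
tool_pos: [0.4985, 0.0954, 0.1684]
orientation: [-179.9, 0.0, -83.7]
force: [-6.3, -1.3, 10.0]
opening: 0.0117
```

```bash
python3 look.py 10; python3 - <<'E'
from h import *
for n in('side','top'):
  for q in('pin_left','pin_right'): print(n,q,[(np.array(a['position'])*[560,420],a['confidence']) for a in ctrl.search_frame(n,q)[:2]])
E
```

```text
20.0 [0.4985663  0.09543828 0.16840659] [-1.79892714e+02  7.13864923e-03 -8.37249837e+01] [-6.39574567 -1.21713021  9.96599883] [-0.28259189  2.93369727  0.08521863] 0.011987976047475443
side pin_left [(array([186.984, 205.38 ]), 0.71)]
side pin_right []
top pin_left []
top pin_right []
```

View pics/side10z.png

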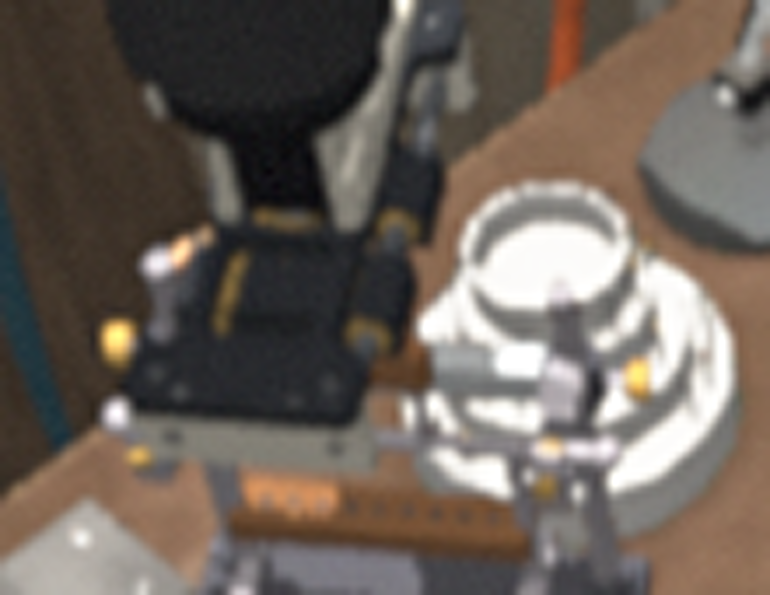

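View pics/top10z.png

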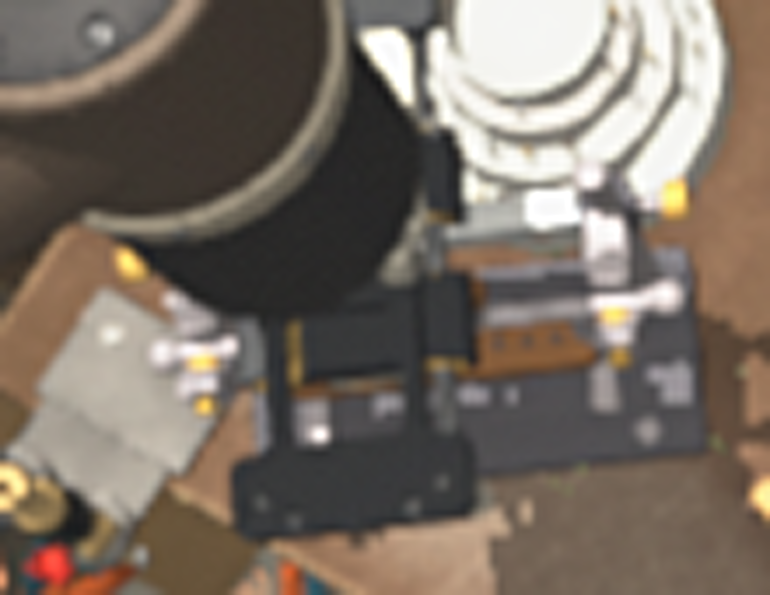

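Call:
{"api": "jog_arm", "payload": {
  "commands": [
    {"x": 0, "y": 0.05, "z": 0.1, "roll": 0},
    {"x": 0, "y": 0, "z": 0, "roll": 0},
    {"x": 0, "y": 0, "z": 0, "roll": 0}
  ]
}}

```text
clock: 20.5
tool_pos: [0.4986, 0.0955, 0.1683]
orientation: [-179.8, 0.0, -83.7]
force: [-8.0, -0.9, 15.9]
opening: 0.0118
```

```bash
python3 - <<'E'
from h import *
from scipy.optimize import least_squares
T=ctrl.snapshot('top');S=ctrl.snapshot('side')
def f(p,o): return np.array(p)/7+o-.43
L=[]
for l,m in(((117,413),(163,352)),((607,450),(668,296))):
    r=least_squares(lambda P:np.r_[proj(S,P)-f(l,(130,130)),proj(T,P)-f(m,(115,165))],[.5,.1,.15]);print(r.x,np.abs(r.fun).max());L.append(r.x)
print((L[0]+L[1])/2,np.linalg.norm(L[0]-L[1]))
c=np.array([.4985,.0954,.142]);u=np.array([-np.sin(np.radians(6.2)),np.cos(np.radians(6.2)),0])
for dz in(0,.007):
  for k in(1,-1):
    P=c+u*k*.092+[0,0,dz]; print(dz,k,((proj(S,P)-(130,130)+.43)*7).round(),((proj(T,P)-(115,165)+.43)*7).round())
E
```

```text
[0.48808983 0.18610814 0.14578011] 0.007043495982628656
[0.50775672 0.00286907 0.14625365] 0.0009949081825482153
[0.49792327 0.09448861 0.14601688] 0.18429207831880737
0 1 [118. 418.] [164. 353.]
0 -1 [606. 455.] [667. 297.]
0.007 1 [114. 406.] [159. 349.]
0.007 -1 [604. 443.] [664. 293.]
```

Call:
{"api": "jog_arm", "payload": {
  "commands": [
    {"x": 0, "y": 0, "z": -0.1, "roll": 0},
    {"x": 0, "y": 0.1, "z": -0.1, "roll": 0},
    {"x": 0, "y": 0, "z": 0, "roll": 0},
    {"x": 0, "y": 0, "z": 0, "roll": 0}
  ]
}}

```text
clock: 21.0
tool_pos: [0.4974, 0.0957, 0.1685]
orientation: [-179.9, 0.0, -83.7]
force: [0.3, 1.2, 2.5]
opening: 0.0118
```

```bash
python3 look.py 11
```

```text
21.1 [0.49742779 0.09567046 0.16851897] [-1.79881658e+02  3.39427075e-02 -8.37332840e+01] [1.01970274 1.10671757 1.66106404] [ 0.40704158 -0.37821932  0.02844985] 0.011880765542041751
```

View pics/side11z.png

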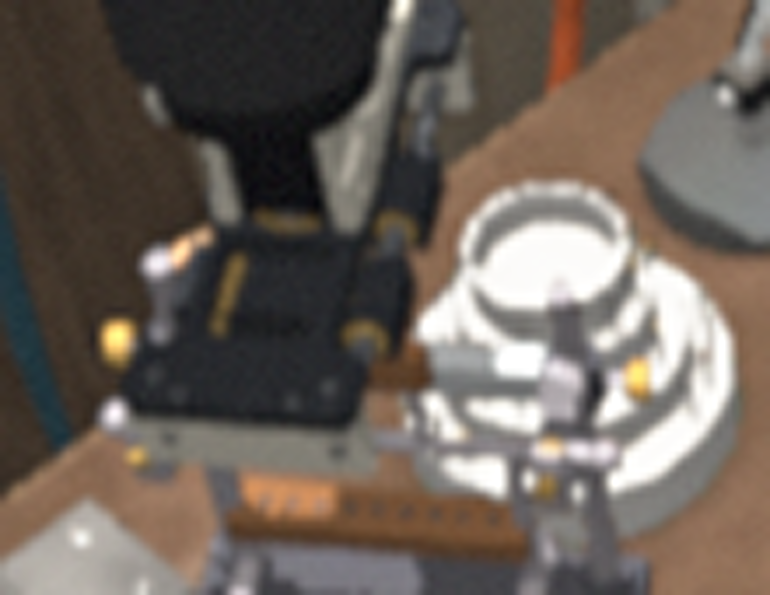

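View pics/top11z.png

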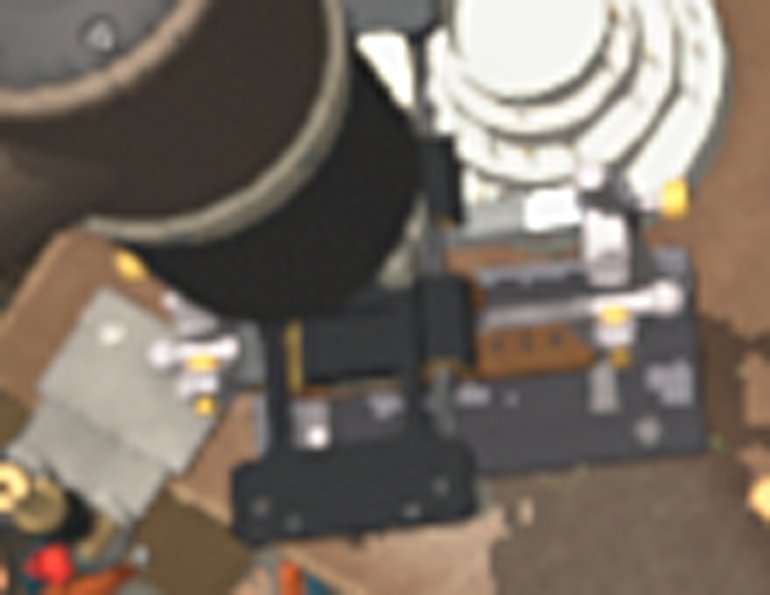

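Call:
{"api": "jog_arm", "payload": {
  "commands": [
    {"x": 0, "y": 0, "z": 0, "roll": 0},
    {"x": 0, "y": 0, "z": 0, "roll": 0},
    {"x": 0, "y": 0, "z": 0, "roll": 0},
    {"x": 0, "y": 0, "z": 0, "roll": 0},
    {"x": 0, "y": 0, "z": 0, "roll": 0}
  ],
  "gripper": 3
}}

```text
clock: 21.6
tool_pos: [0.4963, 0.095, 0.168]
orientation: [180.0, -0.0, -83.8]
force: [0.2, 0.3, -0.3]
opening: 0.0297
```

```bash
python3 look.py 12
```

```text
21.7 [0.49637671 0.09511421 0.16802677] [ 1.79996930e+02 -4.79516706e-04 -8.37528391e+01] [-0.06114651  0.29586931  0.41086347] [0.01068567 0.12143999 0.03265223] 0.02998275825203405
```

View pics/side12z.png

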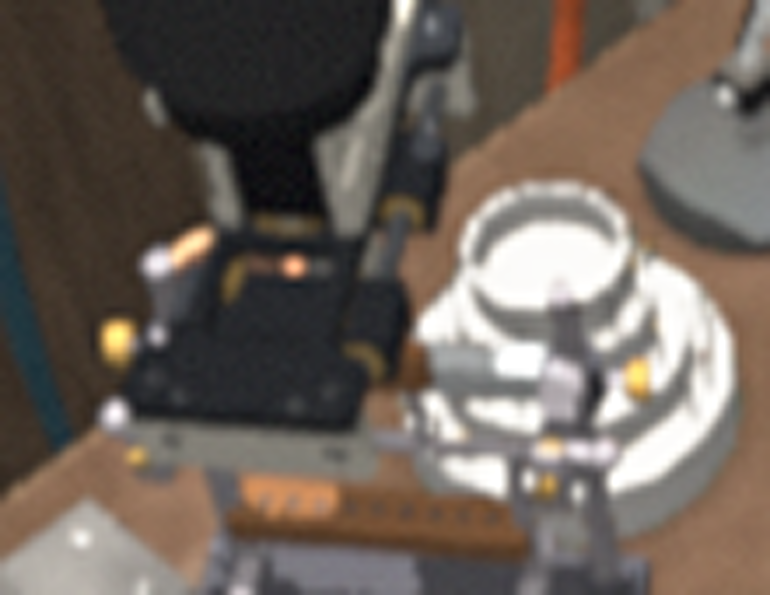

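Call:
{"api": "jog_arm", "payload": {
  "commands": [
    {"x": 0, "y": -0.1, "z": -0.3, "roll": 0},
    {"x": 0, "y": 0, "z": -0.6, "roll": 0},
    {"x": 0, "y": 0, "z": -1, "roll": 0},
    {"x": 0, "y": 0, "z": -1.5, "roll": 0},
    {"x": 0, "y": 0, "z": -2, "roll": 0},
    {"x": 0, "y": 0, "z": -2.5, "roll": 0},
    {"x": 0, "y": 0, "z": -2.5, "roll": 0},
    {"x": 0, "y": 0, "z": -2, "roll": 0},
    {"x": 0, "y": 0, "z": -1.5, "roll": 0},
    {"x": 0, "y": 0, "z": -0.5, "roll": 0},
    {"x": 0, "y": 0, "z": 0, "roll": 0}
  ]
}}

```text
clock: 22.8
tool_pos: [0.4976, 0.0953, 0.313]
orientation: [-179.9, 0.0, -83.8]
force: [-0.3, -0.2, 0.1]
opening: 0.0298
```

```bash
python3 look.py 13
```

```text
22.9 [0.49698866 0.09512584 0.31147506] [ 1.79952633e+02  6.56766706e-04 -8.37628343e+01] [ 0.02452787 -0.71425686 -0.29553401] [-0.06128538  0.11325498  0.01706326] 0.03032998053475957
```

View pics/side13z.png

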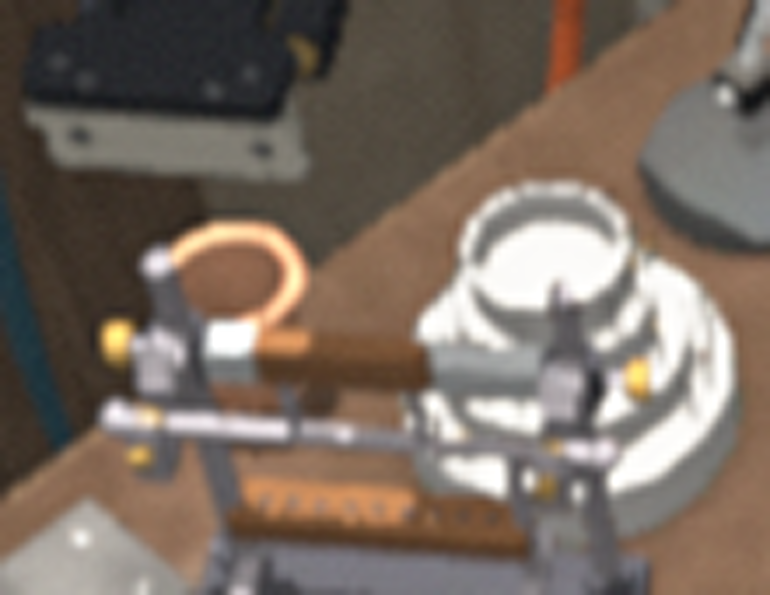

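View pics/top13z.png

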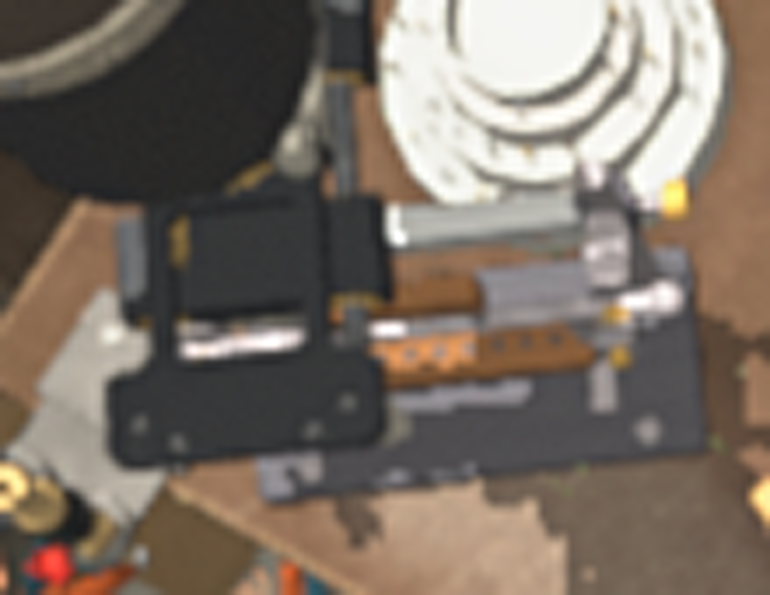

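```bash
python3 - <<'E'
from h import *
print(ctrl.close_job()); print(ctrl.get_obs()['clock'])
E
```

```text
the job is handed in; nothing more can be done
None
the job is handed in; nothing more can be done
```

I picked up the rack by its wooden grip, hung its top rod on both hooks and pressed it down past the catches. I then released it, raised the arm clear and handed the job in at about 23 s. No verdict was reported.

**What the checks showed**
- **Catches:** in all, about 10 N of downward push on the stand took the rod past them. The force then dropped back to no more than the rack's own weight.
- **Floor:** contact turned rigid about 4 mm below a slight extra resistance that fits the pin travel. I pressed to about 19 N in all, well under the 45 N limit, and it gave only 0.1 mm.
- **Level while held:** triangulating the rod's end knobs gave 0.1458 m (left) and 0.1463 m (right). The rod was centred to about 2 mm and parallel to the hooks within about 0.5°.
- **After release:** the side picture shows the rack still hanging level behind both yellow catches. The tool force was about 0 N, so the arm touched nothing.

**What did not agree or could not be checked**
- **Pins not seen:** neither camera could see the pins. The network's one hit for the left pin was on the rack's wooden bar, so seating is inferred from force, travel and rod height.
- **Slot position:** my first estimate was about 3 mm too far forward. The rod was pushed sideways with up to about 7.5 N until I shifted the arm back.
- **Rod height:** the triangulated height of about 0.146 m is 5 mm above the 0.141 m worked out from the arm's position. I did not resolve this; the rack may have slipped slightly in the fingers, or it may be picture error.

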